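Clamp the tube rack onto the shaker

ROBOT

A 7-joint arm with a two-finger parallel gripper is mounted at the origin on the work surface. World frame = base frame: x ahead of the robot, y to its left, z up, the work surface at z = 0. Lengths are in m, angles in rad, forces in N, time in s.
With the tool pointing down it reaches from about 0.4 to 0.9 m from the base axis. Payload 5.5 kg.
Tool frame: the origin (TCP) lies on the front face of the gripper's body, between the roots of the fingers; the fingertips stand 73 mm ahead of it and the grasp point (between the pads) lies 54 mm ahead of it; z points along the fingers, y is the direction in which the jaws open and shut (so a half turn about z gives the same grasp; the last joint's range is limited). The gripper opens to 85 mm and grips with 20 to 120 N. Pads are 22 mm wide; open, the fingers measure 114 mm over their backs; the gripper's body (76 mm by 85 mm) begins 54 mm behind the grasp point. The pads swing forward as they close: fully open they stand 13 mm farther back than shut.
Start: joints at [-0.958, 0.501, -0.427, 1.55, 0.221, 1.138, -0.21], TCP at [0.223, 0.611, 0.304] pointing down, gripper open.
Joint ranges: [-2.88, 2.88], [-0.31, 2.03], [-1.54, 1.56], [0.2, 2.42], [-1.41, 4.55], [0.19, 2.02], [-2.57, 2.57]. Speed limits (rad/s): [2.57, 2.57, 3.14, 3.14, 3.14, 3.14, 3.14].

INTERFACE

Orientations are given as a 3x3 rotation matrix whose columns are the frame's x, y, z axes.
In Python, from plant import manip gives the robot as it stands.
- The arm moves only by the tool carry_out, never from a script. Its argument "deltas" is a list of rows, each an object of numbers: "rx", "ry", "rz": the turn, a rotation vector about the tool's x, y, z in rad; "tx", "ty", "tz": the shift along the tool's x, y, z in m; "claw": the finger opening in m, from 0 to 0.0854. In form: [{"rx": .., "ry": .., "rz": .., "tx": .., "ty": .., "tz": .., "claw": ..}, ...]. A call has 1 to 8 rows; each row is the pose to reach, as a shift and turn from the pose measured when the call began, along the tool's axes at that moment; what a row does not reach only later rows make up. A row lasts 1/12 s, in which the tool goes at most 41.7 mm and 7.16 degrees, less where a joint would pass 70% of its speed; a pose out of reach is approached as far as the arm can. A call with a gripper value outside its range is refused whole. The fingers move at their own pace and stop on an object; "squeeze" is the grip in N (left out, the last holds). Time passes only in rows, so rows that repeat a pose let the fingers close. It gives the time, the measured TCP pose, the force and the opening at its end, in the units of the state.
- manip.sense(): the state, without advancing time (a new reading comes with each control period).
- manip.capture(name): name is "scene" or "top"; returns the picture (384x512x3 uint8, blue, green, red); there is no depth.
- manip.calibration(name): a dict with "intrinsics" (3x3 intrinsics, pixels), "dist_coeffs" ([k1, k2, p1, p2, k3] as OpenCV has them; the pictures are not rectified), "extrinsics" (4x4, takes a point from camera to world coordinates). Camera axes: x right, y down, z forward; pixel columns grow to the right and rows downward; lengths in m; the calibration is good to about 2 mm. A picture is of the moment at which its call begins. calibration takes no time and is no camera call.
- manip.job_done(): hands the job in, once; it reports no verdict.
The state is a dict: "time_s": time; "joints": joint angles; "joint_vel": joint speeds; "tau": joint torques, N m; "position": TCP position; "tool_rot": TCP orientation; "ft_force": force on the tool from outside, world axes, zero at the start; "moment": the same for the moment, N m; "gripper_width": opening from 0.0 (shut) to 1.0 (fully open).
Only numpy, scipy, OpenCV 4.12 (cv2) and the standard library are available. Lean on these libraries where they do the work, as an engineer would, in place of code of your own. Each camera call takes 0.05 s, during which the arm holds its last target. There are 200 camera calls.

TASK

Clamp the foam tube rack down on the shaker: push the blue clamp jaw down its bar by the yellow pad until its foot bears on the rack and the jaw tilts, binds and stays put by itself when let go. Only then screw the red handle clockwise until the foot presses the rack with about 25 N (without crushing it), let go, and leave the rack in its place and the other things on the bench alone.

Things in the scene. Friction and masses are not known exactly. Their poses are not given: they have to be found in the camera images.
- shaker: White bench shaker, fixed to the bench, aluminium plate 210 x 280 mm (x, y), plate top 51 mm above its origin on the bench; x, y level, z up. The clamp's upright steel bar (22 mm along y, 8 mm along x) stands on the plate at x 0, y +100 mm; its top is 219 mm above the bench. The jaw's arm reaches from the bar along -y.
- carriage: Middle of the blue jaw's collar (52 mm high), on the bar's axis; it only slides up and down the bar; axes as the shaker's. Light drag holds the jaw where it is left; 1 to 2 N slides it down. The arm is 26 mm wide, its top 18 mm above this point, its spindle 95 mm from the bar's axis.
- jaw_tilt (a joint): Tilt of the jaw on the bar in rad: 0 when square, growing as its screw end rises; bound at about 0.06 (0.08 when screwed tight). With the foot on the rack, a push on the yellow pad tilts it as it grows from 5 to 10 N; then it binds, and the push felt rises steeply; about 0.6 of the push reaches the foot and stays after letting go. 12 to 16 N is a good push.
- push_pad (a point): Centre of the top of the yellow pad on the jaw's arm (24 mm across the arm, 22 mm along it), 34 mm from the bar's axis towards the spindle: the place to push straight down. The bar rises above it beside the pad, its face 23 mm away.
- screw (a joint): Angle of the screw handle in rad: 0 at the start, growing clockwise seen from above, to 6.2 at most. One turn lowers foot and handle 12 mm (1.9 mm per rad); once the jaw is bound and the foot bears on the rack, each rad adds about 9 N. Turning takes about 0.1 N m and feels hardly heavier as it tightens, so go by the angle turned. It does not unwind by itself.
- handle (a point): Middle of the red wing handle on top of the spindle: an upright blade 50 mm long, 16 mm thick and 34 mm high, its top 16 mm above this point. Its x axis runs along the blade (along the shaker's x with the screw at 0), z up.
- rack: White foam tube rack, loose on the shaker's plate, 130 x 100 x 40 mm (x, y, z), origin under its centre. Capped tubes stand up to 29 mm above its top along its two short edges; the middle, under the foot, is clear. It is crushed by more than 40 N.
- dropper: White dropper bottle, 40 mm diameter, 100 mm high, origin under its centre. Leave alone.
- beaker: Clear plastic beaker, 84 mm diameter, 110 mm high, origin under its centre. Leave alone.
- specimen_jar: Amber jar with black cap, 76 mm diameter, 130 mm high, origin under its centre. Leave alone.
- storage_box: Black plastic box, 90 x 130 x 75 mm, origin under its centre. Leave alone.
- spare_rack: Second white foam rack with clear tubes, 100 x 160 x 58 mm, standing on the bench, not under the clamp. Leave alone.
- boss (a point): Centre of the underside of the arm's end, where the spindle comes out. The domed black rubber foot below it (24 mm diameter) has its lowest point 29 mm below this point at screw 0, give or take 4 mm (not measured: find it by feel). The foot sinks in like a spring, 12 N per mm, up to 5 mm.
Mind the look-alikes: they are no part of the job. What is shaped like the rack but pink is not meant.

How it is judged:
On the way, in this order (a step that is already met when the one before it is completed fails the run):
1. the jaw is bound on the bar with its foot on the rack, let go by the robot, the screw not yet turned (value of joint jaw_tilt above 0.05 rad and contact force between carriage and rack above 1.5 N and contact force between each of the arm, the fingers and carriage below 0.3 N and value of joint screw below 0.2 rad), for 0.2 s.
2. the screw is turned and the foot presses the rack firmly (value of joint screw above 0.5 rad and contact force between carriage and rack above 16 N), for 0.2 s.
At the end, for the whole second after the job is handed in: The jaw is tilted and bound (over 0.05 rad), the screw turned more than 0.5 rad, the foot presses the rack with 16 to 34 N, and the rack stands flat within 12 mm of where it started, at rest (all of step 2 and value of joint jaw_tilt above 0.05 rad and contact force between carriage and rack below 34 N and distance of rack from where it was at the start of the episode below 0.012 m and angle between rack's own z axis and vertical below 0.05 rad and linear speed of rack below 0.02 m/s); the robot touches nothing.
It fails at once if the rack is crushed (over 40 N from the clamp) (contact force between carriage and rack above 40 N).
It fails at once if another thing on the bench is moved by more than 30 mm (distance of any of dropper, beaker, specimen_jar, storage_box, spare_rack from where it was at the start of the episode above 0.03 m).
It also fails if it takes over 66 s, if anything falls off the work surface, if the arm or the gripper's body presses on something with over 40 N, if the wrist force passes 120 N, or if a joint passes its speed limit or range.

## Working session

There is one attempt and no reset: what is moved stays moved. The work goes in short steps, Python scripts to look and compute and a tool call to move; the robot and the scene stay as the last step left them, time stands still between calls to the robot, and variables do not carry over. Pictures are saved under pics/ and viewed, about 8 in all and at most 12, crops included, and the job is handed in when it is done.

Besides the shell and the picture viewer there is one more tool, called after ">>>" as name(argument=value, ...), one argument or row to a line, values as JSON. carry_out: Moves the arm, as the interface text tells. Its arguments: {"type":"object","properties":{"deltas":{"type":"array"},"squeeze":{"type":"number"}},"required":["deltas"]}

```bash
mkdir -p pics; ls
python3 - <<'E'
from plant import manip
import cv2,numpy as np
np.set_printoptions(precision=4,suppress=True)
for n in("scene","top"):
    cv2.imwrite(f"pics/{n}0.png",manip.capture(n)); c=manip.calibration(n)
    print(n,np.array(c["intrinsics"]),c["dist_coeffs"],np.array(c["extrinsics"]))
s=manip.sense();print(s)
E
```

```text
pics
scene [[363.9418   0.     254.1276]
 [  0.     363.9418 184.4618]
 [  0.       0.       1.    ]] [-0.1023  0.      0.      0.      0.    ] [[ 0.4875  0.7107 -0.5072  0.9739]
 [ 0.873  -0.4073  0.2684 -0.2698]
 [-0.0159 -0.5736 -0.819   0.9417]
 [ 0.      0.      0.      1.    ]]
top [[455.8848   0.     254.07  ]
 [  0.     455.8848 186.5729]
 [  0.       0.       1.    ]] [0.0186 0.     0.     0.     0.    ] [[-0.0183 -0.9946  0.1017  0.3676]
 [-0.9998  0.0171 -0.0119 -0.0131]
 [ 0.0101 -0.1019 -0.9947  1.3512]
 [ 0.      0.      0.      1.    ]]
{'time_s': 0.1, 'joints': array([-0.9578,  0.5018, -0.4268,  1.5513,  0.2208,  1.1383, -0.2103]), 'joint_vel': array([ 0.0012, -0.0037, -0.0008, -0.0031,  0.0004,  0.0002, -0.0008]), 'tau': array([ -0.0119, -57.081 ,  -5.8388, -28.1743,   0.0105,   0.0055,
         0.    ]), 'position': array([0.2226, 0.6101, 0.303 ]), 'tool_rot': array([[-0.9395,  0.3427, -0.0007],
       [ 0.3427,  0.9395, -0.0016],
       [ 0.0001, -0.0018, -1.    ]]), 'ft_force': array([-0.9037,  0.7919,  0.7577]), 'moment': array([ 0.0136,  0.0016, -0.0057]), 'gripper_width': 0.9972019920203998}
```

View pics/scene0.png

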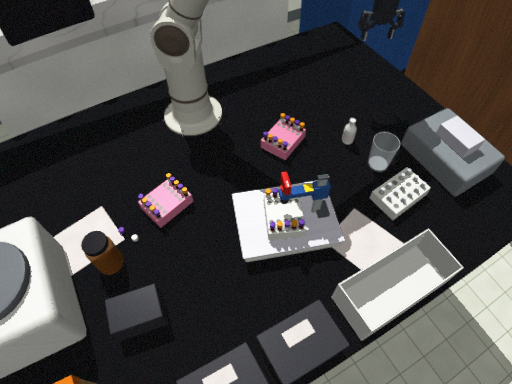

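View pics/top0.png

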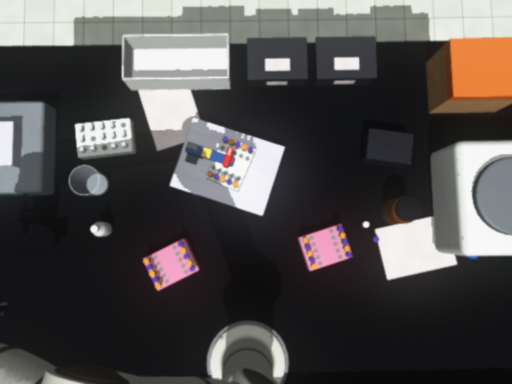

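The clamp is at scene (305,190) and top (215,155). Possible confusions: the pink racks at scene (284,137) and (165,200), and the spare white rack at scene (400,193). The white rack on the shaker under the blue jaw, at scene (285,212) and top (232,160), fits the description. I'll check this in a close crop and measure.

```bash
cat > h.py <<'E'
import cv2,numpy as np
from plant import manip
np.set_printoptions(precision=4,suppress=True)
C={n:manip.calibration(n) for n in("scene","top")}
def ray(n,p):
    c=C[n];K=np.array(c["intrinsics"]);E=np.array(c["extrinsics"])
    u=cv2.undistortPoints(np.array([[p]],float),K,np.array(c["dist_coeffs"]))[0,0]
    return E[:3,3],E[:3,:3]@np.r_[u,1]
def plane(n,p,z):
    o,d=ray(n,p);return o+d*(z-o[2])/d[2]
def tri(ps,pt):
    o,d=ray("scene",ps);q,e=ray("top",pt)
    t=np.linalg.lstsq(np.c_[d,-e],q-o,rcond=None)[0]
    a,b=o+t[0]*d,q+t[1]*e
    return (a+b)/2,np.linalg.norm(a-b)
def blob(im,col,roi):
    x0,y0,x1,y1=roi;h=cv2.cvtColor(im[y0:y1,x0:x1],cv2.COLOR_BGR2HSV);H,S,V=cv2.split(h)
    m={"red":((H<6)|(H>174))&(S>150)&(V>70),"yellow":(H>22)&(H<35)&(S>130)&(V>80),"blue":(H>100)&(H<118)&(S>110)&(V>30)}[col].astype(np.uint8)
    n,l,s,c=cv2.connectedComponentsWithStats(m);k=1+s[1:,4].argmax()
    r=cv2.minAreaRect(np.argwhere(l==k)[:,::-1].astype(np.float32))
    return c[k]+[x0,y0],s[k,:],r
ROI={"scene":(230,160,345,265),"top":(165,110,290,220)}
E
python3 - <<'E'
from h import *
I={n:cv2.imread(f"pics/{n}0.png") for n in C}
for c in("red","yellow","blue"):
    b={n:blob(I[n],c,ROI[n]) for n in C}
    for n in b: print(c,n,b[n][0],b[n][1],b[n][2])
    print(tri(b["scene"][0],b["top"][0]))
cs=[]
for n in C:
    x0,y0,x1,y1=ROI[n];cs.append(cv2.resize(I[n][y0:y1,x0:x1],None,fx=3.4,fy=3.4,interpolation=cv2.INTER_CUBIC))
H=max(c.shape[0] for c in cs)
cv2.imwrite("pics/crop0.png",np.hstack([cv2.copyMakeBorder(c[:,:400],0,H-c.shape[0],0,0,cv2.BORDER_CONSTANT) for c in cs]))
E
```

```text
red scene [285.011  182.6703] [ 50  11  11  24 182] ((55.0, 22.5), (23.0, 10.0), 90.0)
red top [227.6477 159.3409] [58 39 10 18 88] ((63.74589538574219, 47.704917907714844), (7.938286781311035, 17.541053771972656), 39.80556869506836)
(array([0.5544, 0.0385, 0.2107]), np.float64(0.0005444665524165035))
yellow scene [308.1143 187.3   ] [73 23 11  9 70] ((78.058837890625, 27.235294342041016), (8.246211051940918, 8.731282234191895), 75.96376037597656)
yellow top [205.9508 152.4426] [37 38  9 10 61] ((40.85000228881836, 42.45000076293945), (7.589465618133545, 7.905693531036377), 18.434947967529297)
(array([0.5782, 0.0955, 0.1796]), np.float64(0.0017617745435823994))
blue scene [307.7181 191.7428] [ 48  20  53  21 486] ((74.71621704101562, 31.797298431396484), (17.91948890686035, 52.114479064941406), 80.53767395019531)
blue top [216.5    156.4608] [ 45  41  14  12 102] ((51.649993896484375, 46.55000305175781), (11.70042610168457, 8.854375839233398), 18.434947967529297)
(array([0.5766, 0.0808, 0.1663]), np.float64(0.025194926982780207))
```

View pics/crop0.png

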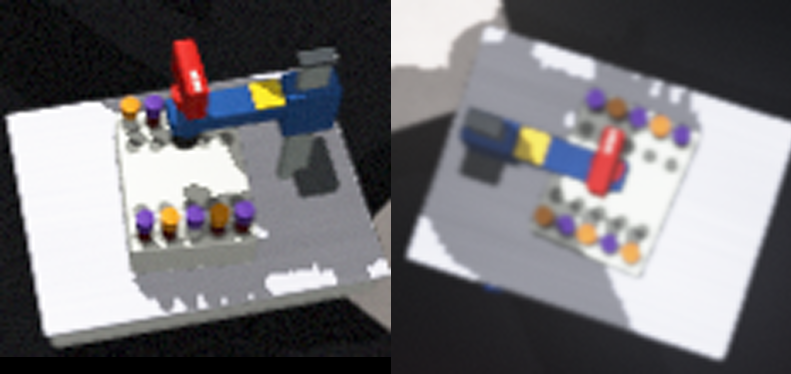

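The crop confirms it: blue jaw, yellow pad and red handle over the white rack on the shaker. Next I'll get the shaker yaw from the plate corners and cross-check the dimensions.

Run:
```python
from h import *
I=cv2.imread("pics/top0.png");g=cv2.cvtColor(I,cv2.COLOR_BGR2GRAY)
m=np.zeros_like(g);m[112:222,160:292]=(g[112:222,160:292]>70)
m=cv2.morphologyEx(m,cv2.MORPH_OPEN,np.ones((3,3)))
def edge(A,B):  # subpixel edge line near the rough corner pair, by strongest gradient along the normal
    A,B=np.array(A,float),np.array(B,float);d=(B-A)/np.linalg.norm(B-A);nrm=np.array([-d[1],d[0]]);P=[]
    for t in np.linspace(.12,.88,40):
        s=np.arange(-5,5.1,.25);q=(A+(B-A)*t)[None]+s[:,None]*nrm
        v=cv2.remap(g.astype(np.float32),q[:,0].astype(np.float32)[None],q[:,1].astype(np.float32)[None],cv2.INTER_LINEAR)[0]
        gr=abs(np.gradient(cv2.GaussianBlur(v[None],(5,1),0)[0]));k=gr.argmax();P.append(q[k])
    return cv2.fitLine(np.float32(P),cv2.DIST_HUBER,0,.01,.01).ravel()
R=[(191,118),(285,148),(263,215),(170,186)]
L=[edge(R[i],R[(i+1)%4]) for i in range(4)]
def X(a,b):
    t=np.linalg.solve(np.c_[a[:2],-b[:2]],b[2:]-a[2:]);return a[2:]+t[0]*a[:2]
P=[X(L[i-1],L[i]) for i in range(4)];W=np.array([plane("top",p,.051) for p in P])
print(np.array(P),W,sep="\n");e=np.diff(np.r_[W,W[:1]],axis=0)[:,:2];print(np.linalg.norm(e,axis=1),np.degrees(np.arctan2(e[:,1],e[:,0])))
c=W.mean(0);print("centre",c)
ex=W[0]-W[3]+W[1]-W[2];ex=ex[:2]/np.linalg.norm(ex[:2]);ey=np.array([-ex[1],ex[0]])
print("yaw",np.degrees(np.arctan2(ex[1],ex[0])))
for nm,v in(("bar",100),("pad",66),("handle",5)): print(nm,c[:2]+ey*v/1e3)
for p,z in (((205.95,152.44),.18),((227.65,159.34),.21)):
    w=plane("top",p,z)[:2]-c[:2]; print("in shaker frame",w@ex,w@ey)
for p,z in (((308.1,187.3),.18),((285,182.67),.21)):
    w=plane("scene",p,z)[:2]-c[:2]; print("scene in shaker frame",w@ex,w@ey)
```

```text
[[193.7291 117.3019]
 [284.6776 146.3148]
 [262.4209 215.6285]
 [168.444  185.1387]]
[[ 0.7059  0.143   0.051 ]
 [ 0.6161 -0.1194  0.051 ]
 [ 0.4169 -0.051   0.051 ]
 [ 0.5088  0.2162  0.051 ]]
[0.2773 0.2106 0.2825 0.2102] [-108.886   161.0338   71.0061  -20.3813]
centre [0.5619 0.0472 0.051 ]
yaw -19.672973998487127
bar [0.5956 0.1414]
pad [0.5841 0.1093]
handle [0.5636 0.0519]
in shaker frame -0.0008011562734139173 0.05184879729994724
in shaker frame -0.004025765138933312 -0.010353987886048823
scene in shaker frame -0.0007208809572276532 0.04998423098532467
scene in shaker frame -0.004674731432343962 -0.010846136750633936
```

```bash
cat >> h.py <<'E'
from scipy.spatial.transform import Rotation as Ro
ex=np.array([.9416,-.3366,0]);ey=np.array([.3366,.9416,0]);up=np.array([0,0,1.])
def go(tip,R,ahead):   # tip point (ahead mm in front of TCP) -> delta from now in tool axes
    s=manip.sense();R0=s["tool_rot"];t=np.array(tip)-ahead*R[:,2]
    print("t",R0.T@(t-s["position"]),"r",Ro.from_matrix(R0.T@R).as_rotvec(),"tcp",t)
def Rpush(th): 
    z=ey*np.sin(th)-up*np.cos(th);return np.c_[np.cross(ex,z),ex,z]
Rh=np.c_[-ex,ey,-up]
PAD=np.array([.5782,.0955,.180])
E
python3 - <<'E'
from h import *
b=tri((323.5,176.8),(193,146));print("bar",b, "pad->bar",(b[0]-PAD)@ex,(b[0]-PAD)@ey)
go(PAD+ey*.002+up*.06,Rpush(.1),.073)
E
```

```text
bar (array([0.5896, 0.1264, 0.2169]), np.float64(0.0025041351811744897)) pad->bar 0.00034605441416254296 0.03290093007811742
t [-0.5104 -0.367  -0.0091] r [-0.0797  0.08    1.5629] tcp [0.5764 0.0905 0.3126]
```

>>> carry_out(
  deltas=[
    {"tz":-0.04,"claw":0},
    {"tx":-0.02,"ty":-0.02,"tz":-0.08,"claw":0},
    {"tx":-0.25,"ty":-0.18,"tz":-0.08,"rz":0.5,"claw":0},
    {"tx":-0.25,"ty":-0.18,"tz":-0.08,"rz":0.5,"claw":0},
    {"tx":-0.25,"ty":-0.18,"tz":-0.08,"rz":0.5,"claw":0},
    {"tx":-0.25,"ty":-0.18,"tz":-0.08,"rz":0.5,"claw":0},
    {"tx":-0.3,"ty":-0.21,"tz":-0.08,"rz":0.6,"claw":0},
    {"tx":-0.3,"ty":-0.21,"tz":-0.08,"rz":0.6,"claw":0},
  ],
  squeeze=20,
)

```text
invalid input
```

```bash
python3 -c "
from h import *
print(manip.sense()['joints']);go(PAD+ey*.002+up*.10,Rpush(.1),.073)"
```

```text
[-0.9578  0.5018 -0.4268  1.5513  0.2208  1.1383 -0.2103]
t [-0.5104 -0.367  -0.0491] r [-0.0797  0.08    1.5629] tcp [0.5764 0.0905 0.3526]
```

>>> carry_out(
  deltas=[
    {"rx":0,"ry":0,"rz":0,"tx":0,"ty":0,"tz":-0.04,"claw":0.0},
    {"rx":0,"ry":0,"rz":0,"tx":-0.02,"ty":-0.02,"tz":-0.08,"claw":0.0},
    {"rx":0,"ry":0,"rz":0.5,"tx":-0.25,"ty":-0.18,"tz":-0.08,"claw":0.0},
    {"rx":0,"ry":0,"rz":0.5,"tx":-0.25,"ty":-0.18,"tz":-0.08,"claw":0.0},
    {"rx":0,"ry":0,"rz":0.5,"tx":-0.25,"ty":-0.18,"tz":-0.08,"claw":0.0},
    {"rx":0,"ry":0,"rz":0.5,"tx":-0.25,"ty":-0.18,"tz":-0.08,"claw":0.0},
    {"rx":0,"ry":0,"rz":0.6,"tx":-0.3,"ty":-0.21,"tz":-0.08,"claw":0.0},
    {"rx":0,"ry":0,"rz":0.6,"tx":-0.3,"ty":-0.21,"tz":-0.08,"claw":0.0},
  ],
  squeeze=20,
)

```text
time_s: 0.77
position: [0.3784, 0.3828, 0.3818]
tool_rot: [[-0.578, 0.816, -0.001], [0.816, 0.578, -0.002], [-0.001, -0.002, -1.0]]
ft_force: [1.0, 0.6, 0.3]
gripper_width: -0.001
```

```bash
python3 -c "
from h import *
print(manip.sense()['joints']);go(PAD+ey*.002+up*.10,Rpush(.1),.073)"
```

```text
[-0.6272  0.2106 -0.2497  1.7413  0.0561  1.1985 -0.2764]
t [-0.3529 -0.0071  0.0296] r [-0.049   0.094   0.9582] tcp [0.5764 0.0905 0.3526]
```

>>> carry_out(
  deltas=[
    {"rx":0,"ry":0,"rz":0.95,"tx":-0.353,"ty":-0.007,"tz":0,"claw":0.0},
    {"rx":0,"ry":0,"rz":0.95,"tx":-0.353,"ty":-0.007,"tz":0,"claw":0.0},
    {"rx":0,"ry":0,"rz":0.95,"tx":-0.353,"ty":-0.007,"tz":0,"claw":0.0},
    {"rx":0,"ry":0,"rz":0.95,"tx":-0.353,"ty":-0.007,"tz":0,"claw":0.0},
    {"rx":0,"ry":0,"rz":0.95,"tx":-0.353,"ty":-0.007,"tz":0,"claw":0.0},
    {"rx":0,"ry":0,"rz":0.95,"tx":-0.353,"ty":-0.007,"tz":0,"claw":0.0},
    {"rx":0,"ry":0,"rz":0.95,"tx":-0.353,"ty":-0.007,"tz":0,"claw":0.0},
    {"rx":0,"ry":0,"rz":0.95,"tx":-0.353,"ty":-0.007,"tz":0,"claw":0.0},
  ],
)

```text
time_s: 1.43
position: [0.5649, 0.1067, 0.382]
tool_rot: [[0.334, 0.943, -0.001], [0.943, -0.334, -0.002], [-0.002, -0.0, -1.0]]
ft_force: [1.8, 0.3, -0.9]
gripper_width: 0.0
```

```bash
python3 -c "
from h import *
print(manip.sense()['joints']);go(PAD+ey*.002+up*.05,Rpush(.1),.073)"
```

```text
[-0.2957  0.2675  0.0754  1.6642 -0.0194  1.2122 -0.5567]
t [-0.0112  0.0163  0.0794] r [-0.0005  0.1023  0.0028] tcp [0.5764 0.0905 0.3026]
```

>>> carry_out(
  deltas=[
    {"rx":0,"ry":0.1,"rz":0.003,"tx":-0.011,"ty":0.016,"tz":0.04,"claw":0.0},
    {"rx":0,"ry":0.102,"rz":0.003,"tx":-0.011,"ty":0.016,"tz":0.079,"claw":0.0},
    {"rx":0,"ry":0.102,"rz":0.003,"tx":-0.011,"ty":0.016,"tz":0.079,"claw":0.0},
    {"rx":0,"ry":0.102,"rz":0.003,"tx":-0.011,"ty":0.016,"tz":0.079,"claw":0.0},
  ],
)

```text
time_s: 1.77
position: [0.5743, 0.0904, 0.3005]
tool_rot: [[0.337, 0.941, 0.026], [0.937, -0.338, 0.093], [0.096, -0.007, -0.995]]
ft_force: [0.1, 0.2, 0.6]
gripper_width: 0.001
```

Run:
```python
from h import *
go(PAD+ey*.002+up*.005,Rpush(.1),.073)
s=manip.capture("scene");t=manip.capture("top")
a=cv2.resize(s[120:240,240:350],None,fx=3.5,fy=3.5,interpolation=cv2.INTER_CUBIC);b=cv2.resize(t[90:210,160:270],None,fx=3.5,fy=3.5,interpolation=cv2.INTER_CUBIC)
cv2.imwrite("pics/c1.png",np.hstack([a,b]));print(manip.sense()["ft_force"])
```

```text
t [-0.0033  0.0022  0.0427] r [-0.0065  0.0034 -0.0017] tcp [0.5764 0.0905 0.2576]
[ 0.7594  0.3801 -0.1084]
```

View pics/c1.png

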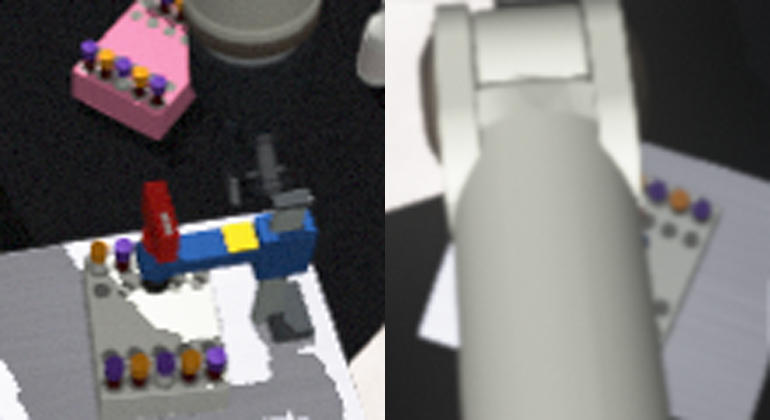

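The pad at crop (240,237) is clear. The dark gripper shows only faintly near (265,160) and needs a projection check.

Run:
```python
from h import *
c=C["scene"];E=np.linalg.inv(np.array(c["extrinsics"]));s=manip.sense();R=s["tool_rot"];p=s["position"]
pts=[p,p+.073*R[:,2],p+.073*R[:,2]+.011*R[:,0],p+.073*R[:,2]-.011*R[:,0],p+.0425*R[:,0],p-.0425*R[:,0],PAD,PAD+up*.04+ey*.034]
q=cv2.projectPoints(np.array(pts),cv2.Rodrigues(E[:3,:3])[0],E[:3,3],np.array(c["intrinsics"]),np.array(c["dist_coeffs"]))[0][:,0]
print((q-[240,120])*3.5)
im=cv2.imread("pics/c1.png")[:, :385];g=np.uint8(np.clip(im.astype(float)[60:260,140:385]*4,0,255))
cv2.imwrite("pics/c2.png",cv2.resize(g,None,fx=2.5,fy=2.5))
```

```text
[[254.8976 125.8656]
 [253.1373 191.2114]
 [268.5794 188.0022]
 [237.6757 194.4244]
 [318.7065 112.7414]
 [190.7348 139.0948]
 [239.5862 235.1052]
 [292.4331 195.8156]]
```

View pics/c2.png

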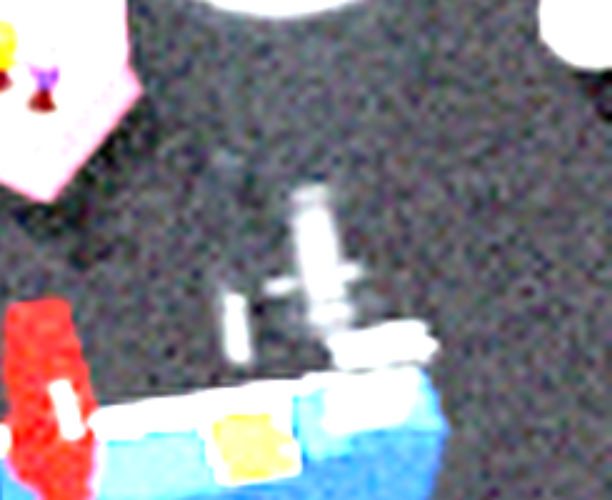

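The fingertips are where they should be, at enlarged (240–320, 328) above the pad. Descending.

>>> carry_out(
  deltas=[
    {"rx":-0.007,"ry":0.003,"rz":0,"tx":-0.003,"ty":0.002,"tz":0.02,"claw":0.0},
    {"rx":-0.007,"ry":0.003,"rz":0,"tx":-0.004,"ty":0.003,"tz":0.04,"claw":0.0},
    {"rx":-0.007,"ry":0.003,"rz":0,"tx":-0.004,"ty":0.003,"tz":0.04,"claw":0.0},
  ],
)

```text
time_s: 2.12
position: [0.5789, 0.0938, 0.2639]
tool_rot: [[0.329, 0.943, 0.04], [0.939, -0.332, 0.096], [0.104, 0.006, -0.995]]
ft_force: [-1.0, -0.6, -0.8]
gripper_width: 0.002
```

```bash
python3 -c "
from h import *
print(manip.sense()['ft_force']);go(PAD+ey*.002,Rpush(.1),.073)"
```

```text
[-1.0328 -0.6043 -0.7678]
t [-0.005  -0.0013  0.0108] r [ 0.0056 -0.0039  0.0058] tcp [0.5764 0.0905 0.2526]
```

>>> carry_out(
  deltas=[
    {"rx":0.005,"ry":-0.004,"rz":0.005,"tx":-0.004,"ty":-0.001,"tz":0.002,"claw":0.0},
    {"rx":0.005,"ry":-0.004,"rz":0.005,"tx":-0.004,"ty":-0.001,"tz":0.004,"claw":0.0},
    {"rx":0.005,"ry":-0.004,"rz":0.005,"tx":-0.004,"ty":-0.001,"tz":0.006,"claw":0.0},
    {"rx":0.005,"ry":-0.004,"rz":0.005,"tx":-0.004,"ty":-0.001,"tz":0.008,"claw":0.0},
    {"rx":0.005,"ry":-0.004,"rz":0.005,"tx":-0.004,"ty":-0.001,"tz":0.008,"claw":0.0},
  ],
)

```text
time_s: 2.53
position: [0.5771, 0.0913, 0.256]
tool_rot: [[0.334, 0.942, 0.035], [0.937, -0.336, 0.094], [0.1, 0.001, -0.995]]
ft_force: [-0.3, 0.5, -0.4]
gripper_width: 0.001
```

```bash
python3 -c "
from h import *
print(manip.sense()['ft_force']);go(PAD+ey*.002,Rpush(.1),.073)"
```

```text
[-0.3456  0.4659 -0.435 ]
t [-0.0013 -0.0004  0.0033] r [ 0.0014 -0.0003  0.0011] tcp [0.5764 0.0905 0.2526]
```

>>> carry_out(
  deltas=[
    {"rx":0.001,"ry":0,"rz":0.001,"tx":-0.0012,"ty":0,"tz":0.002,"claw":0.0},
    {"rx":0.001,"ry":0,"rz":0.001,"tx":-0.0015,"ty":0,"tz":0.003,"claw":0.0},
    {"rx":0.001,"ry":0,"rz":0.001,"tx":-0.0016,"ty":0,"tz":0.0045,"claw":0.0},
    {"rx":0.001,"ry":0,"rz":0.001,"tx":-0.0017,"ty":0,"tz":0.006,"claw":0.0},
    {"rx":0.001,"ry":0,"rz":0.001,"tx":-0.0017,"ty":0,"tz":0.006,"claw":0.0},
  ],
)

```text
time_s: 2.95
position: [0.5768, 0.0901, 0.2496]
tool_rot: [[0.335, 0.942, 0.034], [0.937, -0.337, 0.094], [0.1, 0.0, -0.995]]
ft_force: [0.6, -0.2, 0.7]
gripper_width: 0.001
```

>>> carry_out(
  deltas=[
    {"rx":0,"ry":0,"rz":0,"tx":-0.0002,"ty":0,"tz":0.0015,"claw":0.0},
    {"rx":0,"ry":0,"rz":0,"tx":-0.0003,"ty":0,"tz":0.003,"claw":0.0},
    {"rx":0,"ry":0,"rz":0,"tx":-0.0005,"ty":0,"tz":0.0045,"claw":0.0},
    {"rx":0,"ry":0,"rz":0,"tx":-0.0006,"ty":0,"tz":0.006,"claw":0.0},
    {"rx":0,"ry":0,"rz":0,"tx":-0.0006,"ty":0,"tz":0.006,"claw":0.0},
  ],
)

```text
time_s: 3.37
position: [0.5768, 0.0901, 0.2432]
tool_rot: [[0.335, 0.942, 0.034], [0.937, -0.337, 0.094], [0.1, 0.0, -0.995]]
ft_force: [1.1, 0.1, -0.8]
gripper_width: -0.001
```

Run:
```python
from h import *
s=manip.capture("scene")
for c in("red","yellow"):print(blob(s,c,ROI["scene"])[:2])
a=s[140:220,260:350];cv2.imwrite("pics/c3.png",cv2.resize(np.uint8(np.clip(a*2.5,0,255)),None,fx=7,fy=7,interpolation=cv2.INTER_CUBIC))
print(manip.sense()["ft_force"])
```

```text
(array([284.821 , 184.9815]), array([ 51,  14,  10,  23, 162], dtype=int32))
(array([308.5625, 192.4375]), array([75, 32,  9,  2, 16], dtype=int32))
[ 0.1481 -0.0322  0.0902]
```

View pics/c3.png

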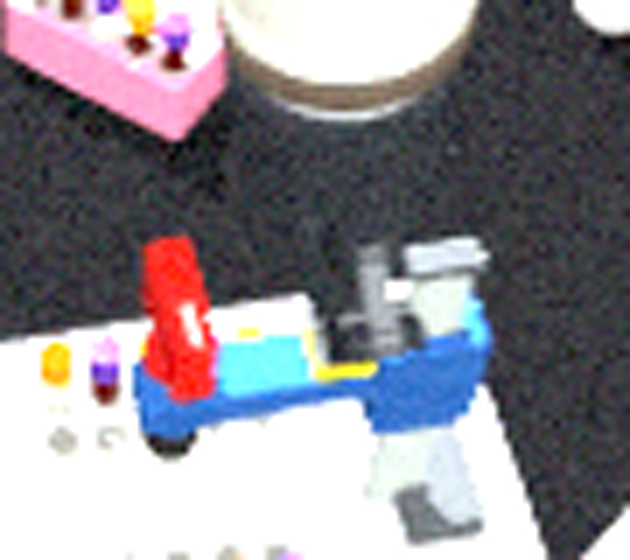

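The fingers rest on the pad, and the jaw has already slid about 10 mm: the handle is at enlarged (180,320) and the foot at (170,445). Continuing down gently.

>>> carry_out(
  deltas=[
    {"rx":0,"ry":0,"rz":0,"tx":-0.0004,"ty":0,"tz":0.0015,"claw":0.0},
    {"rx":0,"ry":0,"rz":0,"tx":-0.0006,"ty":0,"tz":0.003,"claw":0.0},
    {"rx":0,"ry":0,"rz":0,"tx":-0.0007,"ty":0,"tz":0.0045,"claw":0.0},
    {"rx":0,"ry":0,"rz":0,"tx":-0.0008,"ty":0,"tz":0.006,"claw":0.0},
    {"rx":0,"ry":0,"rz":0,"tx":-0.0008,"ty":0,"tz":0.006,"claw":0.0},
  ],
)

```text
time_s: 3.83
position: [0.5766, 0.09, 0.2369]
tool_rot: [[0.335, 0.942, 0.033], [0.937, -0.337, 0.094], [0.1, -0.0, -0.995]]
ft_force: [1.3, 0.1, -0.2]
gripper_width: -0.002
```

>>> carry_out(
  deltas=[
    {"rx":0,"ry":0,"rz":0,"tx":-0.0002,"ty":0,"tz":0.001,"claw":0.0},
    {"rx":0,"ry":0,"rz":0,"tx":-0.0002,"ty":0,"tz":0.002,"claw":0.0},
    {"rx":0,"ry":0,"rz":0,"tx":-0.0003,"ty":0,"tz":0.003,"claw":0.0},
    {"rx":0,"ry":0,"rz":0,"tx":-0.0003,"ty":0,"tz":0.003,"claw":0.0},
  ],
)

```text
time_s: 4.17
position: [0.5765, 0.09, 0.2337]
tool_rot: [[0.335, 0.942, 0.033], [0.937, -0.337, 0.094], [0.1, -0.0, -0.995]]
ft_force: [0.8, 0.8, 0.0]
gripper_width: -0.005
```

>>> carry_out(
  deltas=[
    {"rx":0,"ry":0,"rz":0,"tx":-0.0001,"ty":0,"tz":0.001,"claw":0.0},
    {"rx":0,"ry":0,"rz":0,"tx":-0.0002,"ty":0,"tz":0.002,"claw":0.0},
    {"rx":0,"ry":0,"rz":0,"tx":-0.0003,"ty":0,"tz":0.003,"claw":0.0},
    {"rx":0,"ry":0,"rz":0,"tx":-0.0003,"ty":0,"tz":0.003,"claw":0.0},
  ],
)

```text
time_s: 4.5
position: [0.5765, 0.09, 0.2305]
tool_rot: [[0.335, 0.942, 0.033], [0.937, -0.337, 0.094], [0.1, -0.0, -0.995]]
ft_force: [1.2, 0.2, 1.1]
gripper_width: -0.001
```

>>> carry_out(
  deltas=[
    {"rx":0,"ry":0,"rz":0,"tx":-0.0001,"ty":0,"tz":0.001,"claw":0.0},
    {"rx":0,"ry":0,"rz":0,"tx":-0.0002,"ty":0,"tz":0.002,"claw":0.0},
    {"rx":0,"ry":0,"rz":0,"tx":-0.0002,"ty":0,"tz":0.002,"claw":0.0},
  ],
)

```text
time_s: 4.75
position: [0.5765, 0.0899, 0.2282]
tool_rot: [[0.335, 0.942, 0.033], [0.937, -0.337, 0.094], [0.1, -0.0, -0.995]]
ft_force: [0.3, -1.0, 0.5]
gripper_width: 0.002
```

>>> carry_out(
  deltas=[
    {"rx":0,"ry":0,"rz":0,"tx":-0.0001,"ty":0,"tz":0.001,"claw":0.0},
    {"rx":0,"ry":0,"rz":0,"tx":-0.0002,"ty":0,"tz":0.002,"claw":0.0},
    {"rx":0,"ry":0,"rz":0,"tx":-0.0002,"ty":0,"tz":0.002,"claw":0.0},
  ],
)

```text
time_s: 5.0
position: [0.5765, 0.09, 0.226]
tool_rot: [[0.335, 0.942, 0.033], [0.937, -0.337, 0.094], [0.1, -0.0, -0.995]]
ft_force: [-0.1, 0.5, 0.4]
gripper_width: -0.004
```

Run:
```python
from h import *
s=manip.capture("scene");print(blob(s,"red",ROI["scene"])[:2],manip.sense()["ft_force"])
cv2.imwrite("pics/c4.png",cv2.resize(np.uint8(np.clip(s[140:240,260:350]*1.8,0,255)),None,fx=6,fy=6,interpolation=cv2.INTER_CUBIC))
```

```text
(array([284.3419, 189.2194]), array([ 50,  18,  10,  23, 155], dtype=int32)) [-0.8828  0.1879  0.4575]
```

View pics/c4.png

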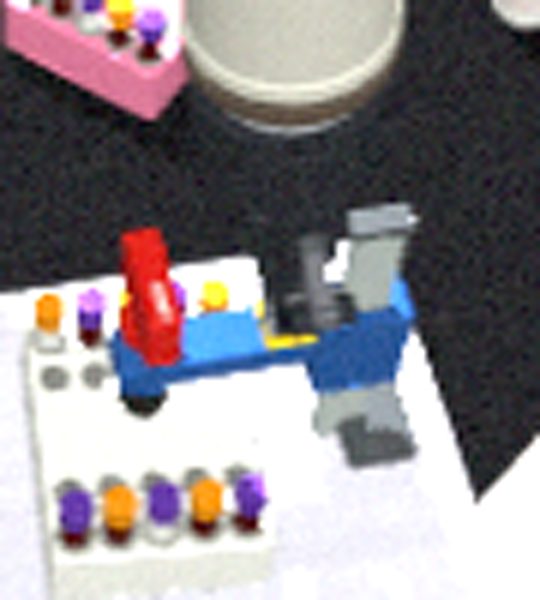

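Run:
```python
from h import *
c=C["scene"];E=np.linalg.inv(np.array(c["extrinsics"]))
h=np.array([.5782,.0955,0])-ey*.061
pts=[h+up*z for z in(.091,.1,.105,.11,.115,.185)]
q=cv2.projectPoints(np.array(pts),cv2.Rodrigues(E[:3,:3])[0],E[:3,3],np.array(c["intrinsics"]),np.array(c["dist_coeffs"]))[0][:,0]
print((q-[260,140])*6)
```

```text
[[139.3797 413.751 ]
 [140.382  403.4066]
 [140.945  397.5916]
 [141.5125 391.7272]
 [142.0846 385.8128]
 [150.6021 297.4009]]
```

The foot, at enlarged (143,402), is within several mm of the rack top, whose contact point projects to row 414. I'll use small steps from here.

>>> carry_out(
  deltas=[
    {"rx":0,"ry":0,"rz":0,"tx":-0.0001,"ty":0,"tz":0.0007,"claw":0.0},
    {"rx":0,"ry":0,"rz":0,"tx":-0.0001,"ty":0,"tz":0.0015,"claw":0.0},
    {"rx":0,"ry":0,"rz":0,"tx":-0.0001,"ty":0,"tz":0.0015,"claw":0.0},
  ],
)

```text
time_s: 5.3
position: [0.5764, 0.0899, 0.2244]
tool_rot: [[0.335, 0.942, 0.033], [0.937, -0.337, 0.094], [0.099, -0.001, -0.995]]
ft_force: [0.7, -0.1, 0.9]
gripper_width: 0.002
```

>>> carry_out(
  deltas=[
    {"rx":0,"ry":0,"rz":0,"tx":-0.0001,"ty":0,"tz":0.0005,"claw":0.0},
    {"rx":0,"ry":0,"rz":0,"tx":-0.0001,"ty":0,"tz":0.001,"claw":0.0},
    {"rx":0,"ry":0,"rz":0,"tx":-0.0001,"ty":0,"tz":0.001,"claw":0.0},
  ],
)

```text
time_s: 5.55
position: [0.5764, 0.0899, 0.2233]
tool_rot: [[0.335, 0.942, 0.033], [0.937, -0.337, 0.094], [0.099, -0.001, -0.995]]
ft_force: [0.9, 0.3, 0.8]
gripper_width: -0.004
```

>>> carry_out(
  deltas=[
    {"rx":0,"ry":0,"rz":0,"tx":-0.0001,"ty":0,"tz":0.0005,"claw":0.0},
    {"rx":0,"ry":0,"rz":0,"tx":-0.0001,"ty":0,"tz":0.001,"claw":0.0},
    {"rx":0,"ry":0,"rz":0,"tx":-0.0001,"ty":0,"tz":0.001,"claw":0.0},
  ],
)

```text
time_s: 5.8
position: [0.5765, 0.09, 0.2222]
tool_rot: [[0.335, 0.942, 0.033], [0.937, -0.337, 0.094], [0.099, -0.001, -0.995]]
ft_force: [0.2, -0.9, 0.4]
gripper_width: 0.001
```

The body would clear the bar top by only a few mm at the end of the travel. I'll lift a little, tilt the tool further away from the bar, and come back.

>>> carry_out(
  deltas=[
    {"rx":0,"ry":0,"rz":0,"tx":0,"ty":0,"tz":-0.008,"claw":0.0},
    {"rx":0,"ry":0,"rz":0,"tx":0,"ty":0,"tz":-0.008,"claw":0.0},
  ],
)

```text
time_s: 5.97
position: [0.5766, 0.089, 0.2313]
tool_rot: [[0.335, 0.941, 0.034], [0.937, -0.337, 0.094], [0.1, 0.0, -0.995]]
ft_force: [0.9, -0.3, 0.6]
gripper_width: 0.002
```

```bash
python3 -c "
from h import *
s=manip.sense();print(s['position']+.073*s['tool_rot'][:,2],s['ft_force'])
go([.5792,.0973,.1570],Rpush(.22),.073);print(Rpush(.22).T@[0,0,-1])"
```

```text
[0.5791 0.0959 0.1587] [ 0.8972 -0.2713  0.5536]
t [-0.0075 -0.0003  0.0024] r [ 0.0005  0.1201 -0.0004] tcp [0.5738 0.0823 0.2282]
[-0.2182  0.      0.9759]
```

>>> carry_out(
  deltas=[
    {"rx":0,"ry":0.12,"rz":0,"tx":-0.0075,"ty":0,"tz":0.002,"claw":0.0},
    {"rx":0,"ry":0.12,"rz":0,"tx":-0.0075,"ty":0,"tz":0.002,"claw":0.0},
    {"rx":0,"ry":0.12,"rz":0,"tx":-0.0075,"ty":0,"tz":0.002,"claw":0.0},
    {"rx":0,"ry":0.12,"rz":0,"tx":-0.0075,"ty":0,"tz":0.002,"claw":0.0},
  ],
)

```text
time_s: 6.3
position: [0.5742, 0.082, 0.2288]
tool_rot: [[0.33, 0.941, 0.073], [0.919, -0.338, 0.204], [0.216, 0.0, -0.976]]
ft_force: [-0.2, 0.0, -0.5]
gripper_width: 0.003
```

```bash
python3 -c "
from h import *
s=manip.sense();print(s['position']+.073*s['tool_rot'][:,2],s['ft_force'],s['moment'])
go([.5795,.0982,.1520],Rpush(.22),.073)"
```

```text
[0.5795 0.0968 0.1576] [-0.1563  0.0032 -0.4972] [-0.1493  0.1206 -0.0056]
t [-0.0001 -0.0005  0.0057] r [ 0.0004  0.0019 -0.0016] tcp [0.5741 0.0832 0.2232]
```

>>> carry_out(
  deltas=[
    {"rx":0,"ry":0.002,"rz":0,"tx":0,"ty":0,"tz":0.003,"claw":0.0},
    {"rx":0,"ry":0.002,"rz":0,"tx":0,"ty":0,"tz":0.0057,"claw":0.0},
    {"rx":0,"ry":0.002,"rz":0,"tx":0,"ty":0,"tz":0.0057,"claw":0.0},
  ],
)

```text
time_s: 6.55
position: [0.5742, 0.0847, 0.2226]
tool_rot: [[0.328, 0.942, 0.072], [0.919, -0.336, 0.205], [0.218, -0.001, -0.976]]
ft_force: [0.1, 0.1, 0.8]
gripper_width: 0.001
```

>>> carry_out(
  deltas=[
    {"rx":0,"ry":0,"rz":0,"tx":-0.0003,"ty":0,"tz":0.001,"claw":0.0},
    {"rx":0,"ry":0,"rz":0,"tx":-0.0005,"ty":0,"tz":0.002,"claw":0.0},
    {"rx":0,"ry":0,"rz":0,"tx":-0.0005,"ty":0,"tz":0.002,"claw":0.0},
  ],
)

```text
time_s: 6.8
position: [0.5742, 0.0853, 0.2204]
tool_rot: [[0.327, 0.942, 0.072], [0.92, -0.335, 0.206], [0.218, -0.001, -0.976]]
ft_force: [-0.1, 0.7, 1.3]
gripper_width: -0.001
```

>>> carry_out(
  deltas=[
    {"rx":0,"ry":0,"rz":0,"tx":-0.0001,"ty":0,"tz":0.0005,"claw":0.0},
    {"rx":0,"ry":0,"rz":0,"tx":-0.0002,"ty":0,"tz":0.001,"claw":0.0},
    {"rx":0,"ry":0,"rz":0,"tx":-0.0002,"ty":0,"tz":0.001,"claw":0.0},
  ],
)

```text
time_s: 7.05
position: [0.5742, 0.0854, 0.2193]
tool_rot: [[0.327, 0.942, 0.072], [0.919, -0.335, 0.206], [0.218, -0.001, -0.976]]
ft_force: [-0.1, 0.8, 0.2]
gripper_width: 0.002
```

>>> carry_out(
  deltas=[
    {"rx":0,"ry":0,"rz":0,"tx":-0.0001,"ty":0,"tz":0.0005,"claw":0.0},
    {"rx":0,"ry":0,"rz":0,"tx":-0.0002,"ty":0,"tz":0.001,"claw":0.0},
    {"rx":0,"ry":0,"rz":0,"tx":-0.0002,"ty":0,"tz":0.001,"claw":0.0},
  ],
)

```text
time_s: 7.3
position: [0.5742, 0.0854, 0.2183]
tool_rot: [[0.327, 0.942, 0.072], [0.919, -0.335, 0.206], [0.218, -0.001, -0.976]]
ft_force: [-0.4, 1.3, 0.5]
gripper_width: -0.005
```

>>> carry_out(
  deltas=[
    {"rx":0,"ry":0,"rz":0,"tx":-0.0005,"ty":0,"tz":0.0005,"claw":0.0},
    {"rx":0,"ry":0,"rz":0,"tx":-0.001,"ty":0,"tz":0.001,"claw":0.0},
    {"rx":0,"ry":0,"rz":0,"tx":-0.001,"ty":0,"tz":0.001,"claw":0.0},
  ],
)

```text
time_s: 7.55
position: [0.574, 0.0847, 0.2171]
tool_rot: [[0.327, 0.942, 0.072], [0.919, -0.335, 0.206], [0.218, -0.001, -0.976]]
ft_force: [0.9, 0.7, 1.3]
gripper_width: 0.001
```

>>> carry_out(
  deltas=[
    {"rx":0,"ry":0,"rz":0,"tx":-0.0003,"ty":0,"tz":0.0005,"claw":0.0},
    {"rx":0,"ry":0,"rz":0,"tx":-0.0005,"ty":0,"tz":0.001,"claw":0.0},
    {"rx":0,"ry":0,"rz":0,"tx":-0.0005,"ty":0,"tz":0.001,"claw":0.0},
  ],
)

```text
time_s: 7.8
position: [0.5739, 0.0845, 0.2159]
tool_rot: [[0.327, 0.942, 0.072], [0.919, -0.335, 0.206], [0.218, -0.001, -0.976]]
ft_force: [-0.3, -0.2, 1.7]
gripper_width: 0.001
```

>>> carry_out(
  deltas=[
    {"rx":0,"ry":0,"rz":0,"tx":-0.0001,"ty":0,"tz":0.0005,"claw":0.0},
    {"rx":0,"ry":0,"rz":0,"tx":-0.0002,"ty":0,"tz":0.001,"claw":0.0},
    {"rx":0,"ry":0,"rz":0,"tx":-0.0002,"ty":0,"tz":0.001,"claw":0.0},
  ],
)

```text
time_s: 8.05
position: [0.5741, 0.0846, 0.2151]
tool_rot: [[0.327, 0.942, 0.072], [0.919, -0.335, 0.206], [0.218, -0.001, -0.976]]
ft_force: [0.2, -0.1, 3.5]
gripper_width: 0.003
```

>>> carry_out(
  deltas=[
    {"rx":0,"ry":0,"rz":0,"tx":-0.0002,"ty":0,"tz":0.0005,"claw":0.0},
    {"rx":0,"ry":0,"rz":0,"tx":-0.0003,"ty":0,"tz":0.001,"claw":0.0},
    {"rx":0,"ry":0,"rz":0,"tx":-0.0003,"ty":0,"tz":0.001,"claw":0.0},
  ],
)

```text
time_s: 8.3
position: [0.5742, 0.0847, 0.2144]
tool_rot: [[0.327, 0.942, 0.073], [0.919, -0.335, 0.206], [0.219, -0.001, -0.976]]
ft_force: [-1.1, 0.9, 5.7]
gripper_width: -0.004
```

>>> carry_out(
  deltas=[
    {"rx":0,"ry":0,"rz":0,"tx":-0.0002,"ty":0,"tz":0.0005,"claw":0.0},
    {"rx":0,"ry":0,"rz":0,"tx":-0.0002,"ty":0,"tz":0.0008,"claw":0.0},
    {"rx":0,"ry":0,"rz":0,"tx":-0.0002,"ty":0,"tz":0.0008,"claw":0.0},
  ],
)

```text
time_s: 8.55
position: [0.5742, 0.0848, 0.2141]
tool_rot: [[0.327, 0.942, 0.073], [0.919, -0.335, 0.207], [0.219, -0.0, -0.976]]
ft_force: [-2.0, -0.0, 6.3]
gripper_width: -0.004
```

>>> carry_out(
  deltas=[
    {"rx":0,"ry":0,"rz":0,"tx":-0.0003,"ty":0,"tz":0.001,"claw":0.0},
    {"rx":0,"ry":0,"rz":0,"tx":-0.0004,"ty":0,"tz":0.0015,"claw":0.0},
    {"rx":0,"ry":0,"rz":0,"tx":-0.0004,"ty":0,"tz":0.0015,"claw":0.0},
  ],
)

```text
time_s: 8.8
position: [0.5743, 0.085, 0.2131]
tool_rot: [[0.327, 0.942, 0.073], [0.919, -0.335, 0.207], [0.22, -0.0, -0.976]]
ft_force: [-1.3, 1.0, 6.1]
gripper_width: 0.001
```

>>> carry_out(
  deltas=[
    {"rx":0,"ry":0,"rz":0,"tx":-0.0003,"ty":0,"tz":0.0007,"claw":0.0},
    {"rx":0,"ry":0,"rz":0,"tx":-0.0004,"ty":0,"tz":0.0014,"claw":0.0},
    {"rx":0,"ry":0,"rz":0,"tx":-0.0004,"ty":0,"tz":0.0014,"claw":0.0},
  ],
)

```text
time_s: 9.05
position: [0.5744, 0.0853, 0.2123]
tool_rot: [[0.326, 0.942, 0.074], [0.919, -0.334, 0.208], [0.22, 0.0, -0.975]]
ft_force: [-2.1, 0.3, 6.7]
gripper_width: 0.0
```

Forces show the tilting phase, but the body is almost level with the bar top. I'll lift, tilt to 0.34 rad so the body clears the bar entirely, then push again.

>>> carry_out(
  deltas=[
    {"rx":0,"ry":0,"rz":0,"tx":0.0015,"ty":0,"tz":-0.007,"claw":0.0},
    {"rx":0,"ry":0,"rz":0,"tx":0.0015,"ty":0,"tz":-0.007,"claw":0.0},
  ],
)

```text
time_s: 9.22
position: [0.5748, 0.085, 0.2203]
tool_rot: [[0.326, 0.942, 0.075], [0.919, -0.335, 0.207], [0.221, 0.001, -0.975]]
ft_force: [-0.3, -1.6, 0.8]
gripper_width: -0.004
```

```bash
python3 -c "
from h import *
s=manip.sense();print(s['position']+.073*s['tool_rot'][:,2],s['ft_force'],s['moment'])
go(np.r_[(PAD+ey*.004)[:2],.1490],Rpush(.34),.073);print(Rpush(.34).T@[0,0,-1])"
```

```text
[0.5803 0.1001 0.1491] [-0.2549 -1.5533  0.7543] [-0.2371  0.0374 -0.0234]
t [-0.0096 -0.0004  0.0004] r [0.0007 0.1176 0.0023] tcp [0.5714 0.0763 0.2178]
[-0.3335  0.      0.9428]
```

>>> carry_out(
  deltas=[
    {"rx":0,"ry":0.118,"rz":0.002,"tx":-0.0096,"ty":0,"tz":0.0004,"claw":0.0},
    {"rx":0,"ry":0.118,"rz":0.002,"tx":-0.0096,"ty":0,"tz":0.0004,"claw":0.0},
    {"rx":0,"ry":0.118,"rz":0.002,"tx":-0.0096,"ty":0,"tz":0.0004,"claw":0.0},
    {"rx":0,"ry":0.118,"rz":0.002,"tx":-0.0096,"ty":0,"tz":0.0004,"claw":0.0},
  ],
)

```text
time_s: 9.55
position: [0.5716, 0.0755, 0.2176]
tool_rot: [[0.319, 0.941, 0.112], [0.888, -0.338, 0.313], [0.332, 0.0, -0.943]]
ft_force: [-0.4, 1.0, 0.8]
gripper_width: 0.002
```

>>> carry_out(
  deltas=[
    {"rx":0,"ry":0,"rz":0,"tx":-0.0007,"ty":0,"tz":0.002,"claw":0.0},
    {"rx":0,"ry":0,"rz":0,"tx":-0.0013,"ty":0,"tz":0.004,"claw":0.0},
    {"rx":0,"ry":0,"rz":0,"tx":-0.0013,"ty":0,"tz":0.004,"claw":0.0},
  ],
)

```text
time_s: 9.8
position: [0.5713, 0.0769, 0.2129]
tool_rot: [[0.317, 0.942, 0.111], [0.888, -0.336, 0.313], [0.332, -0.001, -0.943]]
ft_force: [0.4, -0.3, -0.8]
gripper_width: 0.002
```

```bash
python3 -c "
from h import *
s=manip.sense();print(s['position']+.073*s['tool_rot'][:,2],s['ft_force'],s['moment'])
go(np.r_[(PAD+ey*.004)[:2],.1430],Rpush(.34),.073)"
```

```text
[0.5794 0.0997 0.144 ] [ 0.442  -0.3291 -0.8342] [-0.3193  0.1645 -0.0262]
t [-0.0008  0.0002  0.0008] r [-0.0008  0.0019  0.0002] tcp [0.5714 0.0763 0.2118]
```

>>> carry_out(
  deltas=[
    {"rx":0,"ry":0.002,"rz":0,"tx":-0.0007,"ty":0,"tz":0.001,"claw":0.0},
    {"rx":0,"ry":0.002,"rz":0,"tx":-0.0012,"ty":0,"tz":0.002,"claw":0.0},
    {"rx":0,"ry":0.002,"rz":0,"tx":-0.0012,"ty":0,"tz":0.002,"claw":0.0},
  ],
)

```text
time_s: 10.05
position: [0.5713, 0.0775, 0.2109]
tool_rot: [[0.316, 0.942, 0.111], [0.888, -0.335, 0.315], [0.334, -0.001, -0.942]]
ft_force: [-0.4, 2.0, 1.8]
gripper_width: -0.0
```

>>> carry_out(
  deltas=[
    {"rx":0,"ry":0,"rz":0,"tx":-0.0003,"ty":0,"tz":0.0007,"claw":0.0},
    {"rx":0,"ry":0,"rz":0,"tx":-0.0005,"ty":0,"tz":0.0014,"claw":0.0},
    {"rx":0,"ry":0,"rz":0,"tx":-0.0005,"ty":0,"tz":0.0014,"claw":0.0},
  ],
)

```text
time_s: 10.3
position: [0.5714, 0.0778, 0.21]
tool_rot: [[0.316, 0.942, 0.112], [0.888, -0.335, 0.316], [0.335, -0.0, -0.942]]
ft_force: [-2.1, -0.1, 5.3]
gripper_width: -0.001
```

>>> carry_out(
  deltas=[
    {"rx":0,"ry":0,"rz":0,"tx":-0.0003,"ty":0,"tz":0.0007,"claw":0.0},
    {"rx":0,"ry":0,"rz":0,"tx":-0.0005,"ty":0,"tz":0.0014,"claw":0.0},
    {"rx":0,"ry":0,"rz":0,"tx":-0.0005,"ty":0,"tz":0.0014,"claw":0.0},
  ],
)

```text
time_s: 10.55
position: [0.5715, 0.078, 0.2092]
tool_rot: [[0.315, 0.942, 0.112], [0.888, -0.335, 0.316], [0.336, -0.0, -0.942]]
ft_force: [-2.1, -0.5, 8.1]
gripper_width: 0.0
```

>>> carry_out(
  deltas=[
    {"rx":0,"ry":0,"rz":0,"tx":-0.0003,"ty":0,"tz":0.0007,"claw":0.0},
    {"rx":0,"ry":0,"rz":0,"tx":-0.0005,"ty":0,"tz":0.0014,"claw":0.0},
    {"rx":0,"ry":0,"rz":0,"tx":-0.0005,"ty":0,"tz":0.0014,"claw":0.0},
  ],
)

```text
time_s: 10.8
position: [0.5716, 0.078, 0.2087]
tool_rot: [[0.315, 0.942, 0.113], [0.888, -0.334, 0.317], [0.336, 0.0, -0.942]]
ft_force: [-4.2, -0.5, 8.6]
gripper_width: -0.006
```

>>> carry_out(
  deltas=[
    {"rx":0,"ry":0,"rz":0,"tx":-0.0003,"ty":0,"tz":0.0007,"claw":0.0},
    {"rx":0,"ry":0,"rz":0,"tx":-0.0005,"ty":0,"tz":0.0014,"claw":0.0},
    {"rx":0,"ry":0,"rz":0,"tx":-0.0005,"ty":0,"tz":0.0014,"claw":0.0},
  ],
)

```text
time_s: 11.05
position: [0.5717, 0.0781, 0.2084]
tool_rot: [[0.315, 0.943, 0.113], [0.888, -0.334, 0.317], [0.337, 0.0, -0.942]]
ft_force: [-4.4, -1.9, 11.0]
gripper_width: -0.001
```

>>> carry_out(
  deltas=[
    {"rx":0,"ry":0,"rz":0,"tx":-0.0004,"ty":0,"tz":0.001,"claw":0.0},
    {"rx":0,"ry":0,"rz":0,"tx":-0.0006,"ty":0,"tz":0.0018,"claw":0.0},
    {"rx":0,"ry":0,"rz":0,"tx":-0.0006,"ty":0,"tz":0.0018,"claw":0.0},
  ],
)

```text
time_s: 11.3
position: [0.5718, 0.0779, 0.208]
tool_rot: [[0.314, 0.943, 0.113], [0.887, -0.334, 0.318], [0.338, 0.001, -0.941]]
ft_force: [-5.6, -1.7, 12.1]
gripper_width: 0.004
```

>>> carry_out(
  deltas=[
    {"rx":0,"ry":0,"rz":0,"tx":-0.0004,"ty":0,"tz":0.001,"claw":0.0},
    {"rx":0,"ry":0,"rz":0,"tx":-0.0006,"ty":0,"tz":0.0022,"claw":0.0},
    {"rx":0,"ry":0,"rz":0,"tx":-0.0006,"ty":0,"tz":0.0022,"claw":0.0},
  ],
)

```text
time_s: 11.55
position: [0.5718, 0.078, 0.2075]
tool_rot: [[0.314, 0.943, 0.114], [0.887, -0.334, 0.319], [0.338, 0.001, -0.941]]
ft_force: [-7.7, -3.3, 15.4]
gripper_width: -0.003
```

Bound at about 15 N. Letting go straight up.

>>> carry_out(
  deltas=[
    {"rx":0,"ry":0,"rz":0,"tx":0.0034,"ty":0,"tz":-0.0094,"claw":0.0},
    {"rx":0,"ry":0,"rz":0,"tx":0.01,"ty":0,"tz":-0.03,"claw":0.0},
    {"rx":0,"ry":0,"rz":0,"tx":0.022,"ty":0,"tz":-0.06,"claw":0.0},
    {"rx":0,"ry":0,"rz":0,"tx":0.034,"ty":0,"tz":-0.094,"claw":0.0},
    {"rx":0,"ry":0,"rz":0,"tx":0.034,"ty":0,"tz":-0.094,"claw":0.0},
    {"rx":0,"ry":0,"rz":0,"tx":0.034,"ty":0,"tz":-0.094,"claw":0.0},
  ],
)

```text
time_s: 12.05
position: [0.5733, 0.078, 0.3105]
tool_rot: [[0.312, 0.943, 0.12], [0.887, -0.334, 0.318], [0.34, 0.007, -0.94]]
ft_force: [-0.2, 0.4, -0.5]
gripper_width: 0.001
```

Run:
```python
from h import *
s=manip.capture("scene");t=manip.capture("top");x=manip.sense();print(x["joints"],x["ft_force"])
for c in("red","yellow"):print(blob(s,c,ROI["scene"])[:2])
print("yellow at push z from scene:",plane("scene",blob(s,"yellow",ROI["scene"])[0],.137))
cv2.imwrite("pics/c5.png",np.hstack([cv2.resize(np.uint8(np.clip(s[140:240,260:350]*1.5,0,255)),None,fx=5,fy=5,interpolation=cv2.INTER_CUBIC),cv2.resize(t[90:190,180:250],None,fx=5,fy=5)]))
```

```text
[ 0.0117  0.2868 -0.0443  1.8554 -0.394   0.9091 -0.1403] [-0.2264 -0.1826 -0.959 ]
(array([285.5799, 191.3018]), array([ 50,  20,  12,  23, 169], dtype=int32))
(array([307.125 , 196.5938]), array([73, 33, 10,  8, 64], dtype=int32))
yellow at push z from scene: [0.5792 0.0961 0.137 ]
```

View pics/c5.png

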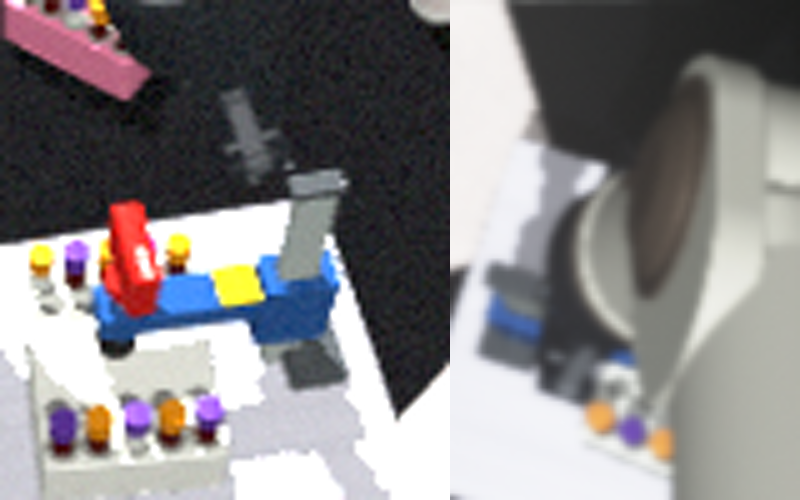

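The pad and handle are free again: pad at crop (237,285), handle (133,260). The foot at (115,348) is on the rack, the arm's slope has changed by about 0.06, and the jaw has stayed put. Now the handle pose.

```bash
cat >> h.py <<'E'
HAN=np.r_[(PAD-ey*.058)[:2],.170]
E
python3 - <<'E'
from h import *
for z in(.165,.17,.175):
    w=plane("scene",(285.58,191.30),z);print(w,(w-HAN)@ex,(w-HAN)@ey)
w=plane("scene",(285.01,182.67),.211);h0=np.r_[(PAD-ey*.061)[:2],.211];print("start",(w-h0)@ex,(w-h0)@ey,HAN)
go(HAN+up*.08,Rh,.054)
E
```

```text
[0.5518 0.0444 0.165 ] -0.007616588832713616 0.001024479934569343
[0.5546 0.0424 0.17  ] -0.004377224755360855 3.4544115461368615e-05
[0.5573 0.0404 0.175 ] -0.0011378606780081141 -0.0009553917036465534
start -0.0030469117652057783 -0.0009948019788073765 [0.5587 0.0409 0.17  ]
t [-0.038   0.0004 -0.0103] r [ 0.2705 -0.2702 -1.5508] tcp [0.5587 0.0409 0.304 ]
```

>>> carry_out(
  deltas=[
    {"rx":0.27,"ry":-0.27,"rz":-1.55,"tx":-0.038,"ty":0,"tz":-0.01,"claw":0.06},
    {"rx":0.27,"ry":-0.27,"rz":-1.55,"tx":-0.038,"ty":0,"tz":-0.01,"claw":0.06},
    {"rx":0.27,"ry":-0.27,"rz":-1.55,"tx":-0.038,"ty":0,"tz":-0.01,"claw":0.06},
    {"rx":0.27,"ry":-0.27,"rz":-1.55,"tx":-0.038,"ty":0,"tz":-0.01,"claw":0.06},
    {"rx":0.27,"ry":-0.27,"rz":-1.55,"tx":-0.038,"ty":0,"tz":-0.01,"claw":0.06},
    {"rx":0.27,"ry":-0.27,"rz":-1.55,"tx":-0.038,"ty":0,"tz":-0.01,"claw":0.06},
    {"rx":0.27,"ry":-0.27,"rz":-1.55,"tx":-0.038,"ty":0,"tz":-0.01,"claw":0.06},
    {"rx":0.27,"ry":-0.27,"rz":-1.55,"tx":-0.038,"ty":0,"tz":-0.01,"claw":0.06},
  ],
)

```text
time_s: 12.82
position: [0.5575, 0.0409, 0.3017]
tool_rot: [[-0.605, 0.796, -0.025], [0.786, 0.602, 0.138], [0.125, 0.064, -0.99]]
ft_force: [0.8, -1.0, -0.7]
gripper_width: 0.7
```

```bash
python3 -c "
from h import *
print(manip.sense()['joints']);go(HAN+up*.06,Rh,.054)"
```

```text
[ 0.0661  0.3257 -0.1427  1.7828 -0.1082  1.0539  0.637 ]
t [-0.0029 -0.0002  0.0175] r [ 0.0983 -0.103  -0.5744] tcp [0.5587 0.0409 0.284 ]
```

>>> carry_out(
  deltas=[
    {"rx":0.098,"ry":-0.103,"rz":-0.574,"tx":-0.003,"ty":0,"tz":0.0,"claw":0.06},
    {"rx":0.098,"ry":-0.103,"rz":-0.574,"tx":-0.003,"ty":0,"tz":0.0,"claw":0.06},
    {"rx":0.098,"ry":-0.103,"rz":-0.574,"tx":-0.003,"ty":0,"tz":0.0,"claw":0.06},
    {"rx":0.098,"ry":-0.103,"rz":-0.574,"tx":-0.003,"ty":0,"tz":0.0,"claw":0.06},
    {"rx":0.098,"ry":-0.103,"rz":-0.574,"tx":-0.003,"ty":0,"tz":0.017,"claw":0.06},
    {"rx":0.098,"ry":-0.103,"rz":-0.574,"tx":-0.003,"ty":0,"tz":0.017,"claw":0.06},
    {"rx":0.098,"ry":-0.103,"rz":-0.574,"tx":-0.003,"ty":0,"tz":0.017,"claw":0.06},
  ],
)

```text
time_s: 13.4
position: [0.5574, 0.041, 0.2824]
tool_rot: [[-0.941, 0.339, -0.005], [0.339, 0.941, 0.001], [0.005, -0.001, -1.0]]
ft_force: [-0.8, 0.1, 0.3]
gripper_width: 0.7
```

```bash
python3 -c "
from h import *
print(manip.sense()['joints']);go(HAN+up*.025,Rh,.054);go(HAN+up*.001,Rh,.054)"
```

```text
[ 0.0521  0.3403 -0.2125  1.8077  0.0818  1.0071  1.0325]
t [-0.0014  0.0003  0.0334] r [-0.0012 -0.005  -0.0023] tcp [0.5587 0.0409 0.249 ]
t [-0.0016  0.0004  0.0574] r [-0.0012 -0.005  -0.0023] tcp [0.5587 0.0409 0.225 ]
```

>>> carry_out(
  deltas=[
    {"rx":0.06,"ry":-0.005,"rz":0,"tx":-0.0015,"ty":0.002,"tz":0.02,"claw":0.06},
    {"rx":0.06,"ry":-0.005,"rz":0,"tx":-0.0015,"ty":0.003,"tz":0.033,"claw":0.06},
    {"rx":0.06,"ry":-0.005,"rz":0,"tx":-0.0015,"ty":0.003,"tz":0.045,"claw":0.06},
    {"rx":0.06,"ry":-0.005,"rz":0,"tx":-0.0015,"ty":0.003,"tz":0.055,"claw":0.06},
    {"rx":0.06,"ry":-0.005,"rz":0,"tx":-0.0015,"ty":0.003,"tz":0.055,"claw":0.06},
    {"rx":0.06,"ry":-0.005,"rz":0,"tx":-0.0015,"ty":0.003,"tz":0.055,"claw":0.06},
  ],
)

```text
time_s: 13.9
position: [0.5593, 0.0427, 0.227]
tool_rot: [[-0.94, 0.34, -0.022], [0.34, 0.939, -0.058], [0.001, -0.062, -0.998]]
ft_force: [-0.1, -0.0, 1.0]
gripper_width: 0.707
```

Run:
```python
from h import *
x=manip.sense();g=x["position"]+.054*x["tool_rot"][:,2];print(g,(g-HAN)@ex,(g-HAN)@ey,x["ft_force"])
s=manip.capture("scene")
cv2.imwrite("pics/c6.png",cv2.resize(np.uint8(np.clip(s[140:240,240:350].astype(float)*2.2,0,255)),None,fx=6,fy=6,interpolation=cv2.INTER_CUBIC))
```

```text
[0.5581 0.0396 0.1731] -0.00014117660856729141 -0.0014428416574962684 [-0.1246 -0.0093  1.0006]
```

View pics/c6.png

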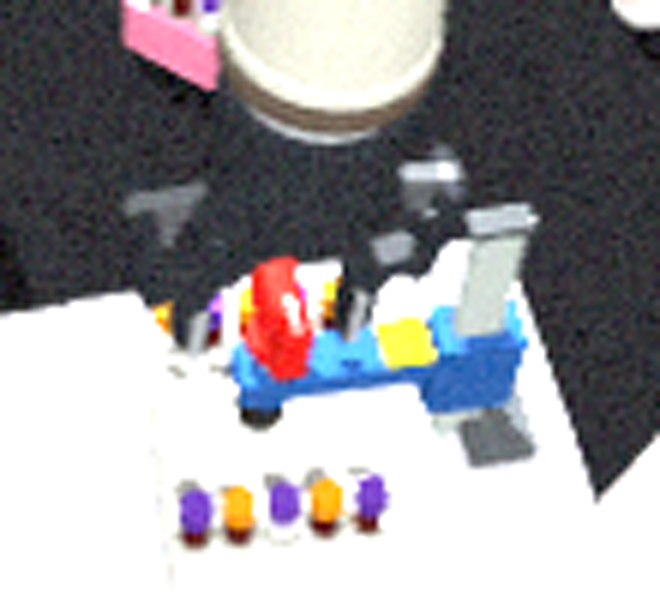

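The fingers at (195,325) and (355,305) straddle the handle at (280,320), nearly symmetric. I'll shift 1.5 mm toward the bar and close softly.

>>> carry_out(
  deltas=[
    {"rx":0,"ry":0,"rz":0,"tx":0,"ty":0.0015,"tz":0.001,"claw":0.04},
    {"rx":0,"ry":0,"rz":0,"tx":0,"ty":0.0015,"tz":0.001,"claw":0.03},
    {"rx":0,"ry":0,"rz":0,"tx":0,"ty":0.0015,"tz":0.001,"claw":0.022},
    {"rx":0,"ry":0,"rz":0,"tx":0,"ty":0.0015,"tz":0.001,"claw":0.018},
    {"rx":0,"ry":0,"rz":0,"tx":0,"ty":0.0015,"tz":0.001,"claw":0.018},
    {"rx":0,"ry":0,"rz":0,"tx":0,"ty":0.0015,"tz":0.001,"claw":0.018},
  ],
  squeeze=20,
)

```text
time_s: 14.45
position: [0.5611, 0.0452, 0.2275]
tool_rot: [[-0.941, 0.339, -0.018], [0.339, 0.939, -0.056], [-0.002, -0.059, -0.998]]
ft_force: [1.5, 3.3, 3.9]
gripper_width: 0.285
```

>>> carry_out(
  deltas=[
    {"rx":0,"ry":0,"rz":0,"tx":0,"ty":0,"tz":0,"claw":0.012},
    {"rx":0,"ry":0,"rz":0,"tx":0,"ty":0,"tz":0,"claw":0.012},
    {"rx":0,"ry":0,"rz":0,"tx":0,"ty":0,"tz":0,"claw":0.012},
  ],
)

```text
time_s: 14.7
position: [0.5612, 0.0453, 0.2276]
tool_rot: [[-0.941, 0.339, -0.018], [0.339, 0.939, -0.056], [-0.002, -0.059, -0.998]]
ft_force: [0.5, 1.9, 2.1]
gripper_width: 0.285
```

The opening stopped at 24 mm rather than 16, so I'm checking what the fingers hold.

Run:
```python
from h import *
x=manip.sense();g=x["position"]+.054*x["tool_rot"][:,2];print(g,(g-HAN)@ex,(g-HAN)@ey,x["ft_force"],x["moment"])
s=manip.capture("scene")
cv2.imwrite("pics/c7.png",cv2.resize(np.uint8(np.clip(s[165:220,260:330].astype(float)*2.2,0,255)),None,fx=10,fy=10,interpolation=cv2.INTER_CUBIC))
print(blob(s,"red",ROI["scene"])[:2])
```

```text
[0.5602 0.0423 0.1737] 0.0009791449728338377 0.0018138326821801269 [0.4913 1.921  2.1043] [ 0.5575 -0.1859  0.0102]
(array([286.7642, 193.9268]), array([ 52,  23,  10,  20, 123], dtype=int32))
```

View pics/c7.png

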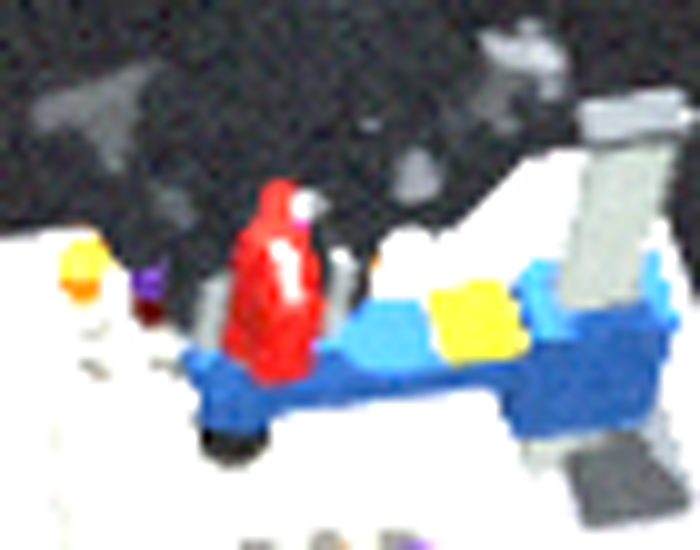

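The fingers are on both faces of the red blade, at (213,310) and (340,290), so this is a grip. I'll turn a little and watch the moment.

>>> carry_out(
  deltas=[
    {"rx":0,"ry":0,"rz":0.06,"tx":0,"ty":0,"tz":0.0001,"claw":0.01},
    {"rx":0,"ry":0,"rz":0.12,"tx":0,"ty":0,"tz":0.0002,"claw":0.01},
    {"rx":0,"ry":0,"rz":0.18,"tx":0,"ty":0,"tz":0.0003,"claw":0.01},
    {"rx":0,"ry":0,"rz":0.24,"tx":0,"ty":0,"tz":0.0004,"claw":0.01},
    {"rx":0,"ry":0,"rz":0.3,"tx":0,"ty":0,"tz":0.0006,"claw":0.01},
  ],
  squeeze=25,
)

```text
time_s: 15.17
position: [0.5611, 0.0451, 0.2272]
tool_rot: [[-0.797, 0.604, -0.018], [0.604, 0.795, -0.056], [-0.02, -0.056, -0.998]]
ft_force: [-0.1, 2.2, 4.6]
gripper_width: 0.281
```

Run:
```python
from h import *
x=manip.sense();R=x["tool_rot"];print(x["ft_force"],x["moment"],x["gripper_width"],"turned",np.degrees(np.arctan2(.9416,.3366)-np.arctan2(R[1,1],R[0,1])))
s=manip.capture("scene");print(blob(s,"red",ROI["scene"]))
```

```text
[-0.0678  2.1718  4.6118] [0.3888 0.1431 0.1058] 0.28071743682817657 turned 17.54377178990348
(array([285.8268, 192.7874]), array([ 51,  23,  10,  20, 127], dtype=int32), ((55.5, 32.5), (19.0, 9.0), 90.0))
```

Moment z is 0.106 N m and the opening is steady, so the screw is turning with the tool (0.31 rad so far). Target about 1.75 rad: 9 N from the push plus 9 N/rad.

>>> carry_out(
  deltas=[
    {"rx":0,"ry":0,"rz":0.09,"tx":0,"ty":0,"tz":0.0,"claw":0.01},
    {"rx":0,"ry":0,"rz":0.18,"tx":0,"ty":0,"tz":0.0,"claw":0.01},
    {"rx":0,"ry":0,"rz":0.27,"tx":0,"ty":0,"tz":0.0,"claw":0.01},
    {"rx":0,"ry":0,"rz":0.36,"tx":0,"ty":0,"tz":0.0003,"claw":0.01},
    {"rx":0,"ry":0,"rz":0.45,"tx":0,"ty":0,"tz":0.0005,"claw":0.01},
    {"rx":0,"ry":0,"rz":0.54,"tx":0,"ty":0,"tz":0.0007,"claw":0.01},
    {"rx":0,"ry":0,"rz":0.6,"tx":0,"ty":0,"tz":0.0008,"claw":0.01},
    {"rx":0,"ry":0,"rz":0.6,"tx":0,"ty":0,"tz":0.0008,"claw":0.01},
  ],
)

```text
time_s: 15.88
position: [0.5607, 0.0449, 0.2267]
tool_rot: [[-0.31, 0.95, -0.019], [0.949, 0.309, -0.057], [-0.048, -0.036, -0.998]]
ft_force: [-0.9, 2.4, 5.7]
gripper_width: 0.281
```

Run:
```python
from h import *
x=manip.sense();R=x["tool_rot"];print(x["ft_force"],x["moment"],x["gripper_width"],"turned",(np.arctan2(.9416,.3366)-np.arctan2(R[1,1],R[0,1])))
s=manip.capture("scene");print(blob(s,"red",ROI["scene"]))
```

```text
[-0.9258  2.3923  5.6587] [0.3919 0.3087 0.0081] 0.28056919072466846 turned 0.9131225295272135
(array([283.4301, 194.6344]), array([49, 26, 10, 16, 93], dtype=int32), ((53.411773681640625, 33.352943420410156), (8.246211051940918, 16.00735092163086), 14.03624439239502))
```

>>> carry_out(
  deltas=[
    {"rx":0,"ry":0,"rz":0.1,"tx":0,"ty":0,"tz":-0.0003,"claw":0.01},
    {"rx":0,"ry":0,"rz":0.2,"tx":0,"ty":0,"tz":-0.0003,"claw":0.01},
    {"rx":0,"ry":0,"rz":0.3,"tx":0,"ty":0,"tz":-0.0003,"claw":0.01},
    {"rx":0,"ry":0,"rz":0.4,"tx":0,"ty":0,"tz":-0.0003,"claw":0.01},
    {"rx":0,"ry":0,"rz":0.5,"tx":0,"ty":0,"tz":-0.0003,"claw":0.01},
    {"rx":0,"ry":0,"rz":0.6,"tx":0,"ty":0,"tz":-0.0003,"claw":0.01},
    {"rx":0,"ry":0,"rz":0.7,"tx":0,"ty":0,"tz":-0.0003,"claw":0.01},
    {"rx":0,"ry":0,"rz":0.7,"tx":0,"ty":0,"tz":-0.0003,"claw":0.01},
  ],
)

```text
time_s: 16.6
position: [0.5601, 0.0452, 0.2264]
tool_rot: [[0.375, 0.927, -0.02], [0.925, -0.376, -0.057], [-0.061, 0.002, -0.998]]
ft_force: [0.9, 3.2, -0.4]
gripper_width: 0.279
```

Run:
```python
from h import *
x=manip.sense();R=x["tool_rot"];print(x["ft_force"],x["moment"],x["gripper_width"],"turned",(np.arctan2(.9416,.3366)-np.arctan2(R[1,1],R[0,1])))
s=manip.capture("scene");print(blob(s,"red",ROI["scene"]))
```

```text
[ 0.8944  3.1953 -0.3696] [ 0.6688 -0.1017 -0.0221] 0.27944071079348365 turned 1.612636316280673
(array([279.7797, 192.8644]), array([46, 27,  8, 12, 59], dtype=int32), ((50.08823776245117, 32.14706039428711), (6.5484619140625, 10.914102554321289), 14.03624439239502))
```

>>> carry_out(
  deltas=[
    {"rx":0,"ry":0,"rz":0.06,"tx":0,"ty":0,"tz":0,"claw":0.01},
    {"rx":0,"ry":0,"rz":0.12,"tx":0,"ty":0,"tz":0,"claw":0.01},
    {"rx":0,"ry":0,"rz":0.12,"tx":0,"ty":0,"tz":0,"claw":0.01},
  ],
)

```text
time_s: 16.9
position: [0.56, 0.0452, 0.2262]
tool_rot: [[0.478, 0.878, -0.021], [0.876, -0.478, -0.057], [-0.06, 0.009, -0.998]]
ft_force: [0.3, 2.0, 0.3]
gripper_width: 0.281
```

Run:
```python
from h import *
x=manip.sense();R=x["tool_rot"];print(x["ft_force"],x["moment"],x["gripper_width"],"turned",(np.arctan2(.9416,.3366)-np.arctan2(R[1,1],R[0,1])))
```

```text
[0.2863 1.972  0.331 ] [ 0.6313 -0.2439  0.0819] 0.28142098690359424 turned 1.7261529979778434
```

Turned 1.73 rad. Releasing and lifting off.

>>> carry_out(
  deltas=[
    {"rx":0,"ry":0,"rz":0,"tx":0,"ty":0,"tz":0,"claw":0.03},
    {"rx":0,"ry":0,"rz":0,"tx":0,"ty":0,"tz":0,"claw":0.06},
    {"rx":0,"ry":0,"rz":0,"tx":0,"ty":0,"tz":0,"claw":0.06},
    {"rx":0,"ry":0,"rz":0,"tx":0,"ty":0,"tz":0,"claw":0.06},
    {"rx":0,"ry":0,"rz":0,"tx":0,"ty":0,"tz":-0.02,"claw":0.06},
    {"rx":0,"ry":0,"rz":0,"tx":0,"ty":0,"tz":-0.05,"claw":0.06},
    {"rx":0,"ry":0,"rz":0,"tx":0,"ty":0,"tz":-0.09,"claw":0.06},
    {"rx":0,"ry":0,"rz":0,"tx":0,"ty":0,"tz":-0.1,"claw":0.06},
  ],
)

```text
time_s: 17.57
position: [0.5645, 0.051, 0.3318]
tool_rot: [[0.478, 0.878, -0.013], [0.877, -0.478, -0.056], [-0.055, 0.016, -0.998]]
ft_force: [1.4, 1.0, 1.0]
gripper_width: 0.699
```

>>> carry_out(
  deltas=[
    {"rx":0,"ry":0,"rz":0,"tx":-0.04,"ty":0,"tz":-0.02,"claw":0.06},
    {"rx":0,"ry":0,"rz":0,"tx":-0.08,"ty":0,"tz":-0.03,"claw":0.06},
    {"rx":0,"ry":0,"rz":0,"tx":-0.12,"ty":0,"tz":-0.03,"claw":0.06},
    {"rx":0,"ry":0,"rz":0,"tx":-0.16,"ty":0,"tz":-0.03,"claw":0.06},
    {"rx":0,"ry":0,"rz":0,"tx":-0.2,"ty":0,"tz":-0.03,"claw":0.06},
    {"rx":0,"ry":0,"rz":0,"tx":-0.2,"ty":0,"tz":-0.03,"claw":0.06},
  ],
)

```text
time_s: 18.07
position: [0.465, -0.1315, 0.3739]
tool_rot: [[0.488, 0.873, -0.014], [0.871, -0.488, -0.059], [-0.058, 0.017, -0.998]]
ft_force: [0.9, -0.4, 0.7]
gripper_width: 0.702
```

Run:
```python
from h import *
s=manip.capture("scene");t=manip.capture("top");x=manip.sense();print(x["position"],x["ft_force"])
for c in("red","yellow"):print(blob(s,c,ROI["scene"])[2],blob(s,c,ROI["scene"])[0])
# rack shift check: tube-cap row in the scene view before/after
a=cv2.imread("pics/scene0.png")
f=lambda im:cv2.inRange(cv2.cvtColor(im[215:237,265:310],cv2.COLOR_BGR2HSV),(5,90,60),(160,255,255))
print("cap row shift px",cv2.phaseCorrelate(f(a).astype(np.float32),f(s).astype(np.float32)))
cv2.imwrite("pics/c8.png",np.hstack([cv2.resize(s[150:250,235:345],None,fx=4,fy=4,interpolation=cv2.INTER_CUBIC),cv2.resize(t[100:200,165:255],None,fx=4,fy=4,interpolation=cv2.INTER_CUBIC)]))
```

```text
[ 0.4684 -0.1248  0.3734] [ 0.0919  0.7548 -0.6444]
((56.069671630859375, 33.23360824584961), (19.736791610717773, 14.033039093017578), 5.19442892074585) [286.6389 192.9306]
((77.5, 36.5), (9.0, 7.0), 0.0) [307.1406 196.5312]
cap row shift px ((0.5403670284910014, -0.06296139845077953), 1.0575666321648491)
```

View pics/c8.png

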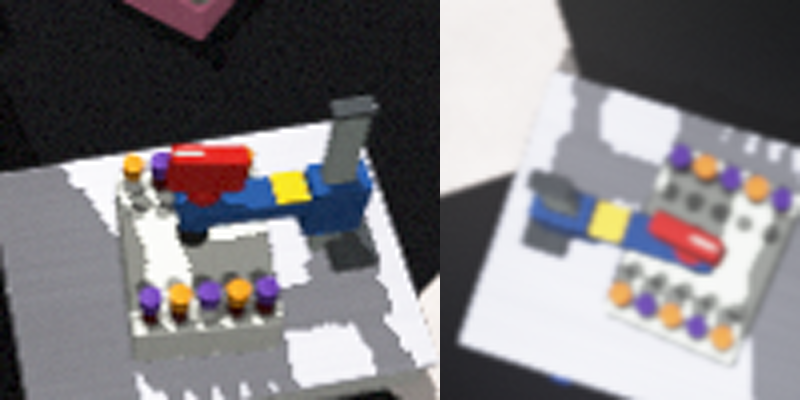

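The last view matches the plan. The blade in the top view, (655,220) to (715,250), lies about 9° past the arm's direction, which is roughly 99° or 1.73 rad of turn. The pad hasn't moved since binding, and the rack's tubes shifted by no more than 0.5 px. The robot is clear, so I'm handing in.

```bash
python3 -c "
from plant import manip
print(manip.job_done(),manip.sense()['time_s'])"
```

```text
the job is handed in; nothing more can be done
the job is handed in; nothing more can be done
```

The rack is clamped and the job is handed in after about 18 s of robot time. No verdict was reported.

**What I did:** I pushed the jaw down by the yellow pad until it tilted and bound at about 15 N, let go, and saw it stay put. I then gripped the red handle, turned it 1.73 rad clockwise, released it and backed away.

**What the last checks showed:**
- **Screw:** the final top view shows the blade about 99° round, which agrees with the tool's turn.
- **Jaw:** the pad is where it was just after binding.
- **Rack:** its tubes shifted by about 0.5 px, roughly 1 mm.
- **Foot force:** I estimate about 25 N from 0.6 of the push plus 9 N per rad; it could not be measured directly.

**What disagreed or went unexplained:**
- **Clamp position:** it measured about 15 mm off the place expected from the plate's centre. Both cameras agreed, so I used the measured position.
- **Handle grip:** the fingers stopped at 24 mm on the 16 mm blade. I did not find out why, but the moment while turning (about 0.1 N m) and the final blade angle show the grip held.
- **Other bench items:** I did not measure them at the end. The path stayed above them and I saw no unexpected contact forces.

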